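# Lever up the truing stand and shim it

## Task

The heavy wheel-truing stand leans forward: use the pry bar over the fulcrum of the lever stand, plain nose under the steel crossbar of the stand's lifting eye, to raise its front, and hook the pressed-down bar sideways under the keeper so that it holds by itself. Then slide the shim flat and straight under the raised front rail, on the half of the rail that has no lifting eye, until its plate reaches right across the rail, and finally unhook the bar so that the rail comes down to rest on the shim. Do not shove the truing stand out of its place or disturb the other things on the bench.

Things in the scene. Friction and masses are not known exactly. Their poses are not given: they have to be found in the camera images.
- lever_stand: Dark steel fixture fixed to the bench: foot plate 215 x 90 x 6 mm with a fulcrum block and a keeper hook. Origin on the bench under the fulcrum; x points level to the truing stand, z up. Its fulcrum is a round bar, radius 8 mm, along y, axis at x 0, z 32 mm. A bar lying on it goes between two cheeks (inside y -15 to +15 mm, 16 mm long in x, top z 62 mm).
- fulcrum (a point): Top of the lever stand's fulcrum, midway between the cheeks (x 0, y 0, z 40 mm in the lever stand's frame). The middle of the crossbar lies about 50 mm beyond it, the front rail 80 mm beyond; lay the bar with its nose about 65 mm past it.
- keeper (a point): Middle of the inner edge of the keeper's lip, on its underside (x -165, y -20, z 50 mm in the lever stand's frame). The lip is 24 mm long in x, overhangs y -20 to -57 mm, top z 62 mm; its post fills y -43 to -57 mm; open to +y. The bar comes down beside the lip and swings about the fulcrum to -y under it; a level bar on the fulcrum just touches the underside.
- truing_stand: Loose grey base, about 4.5 kg, 170 mm (x) by 240 mm (y), top z 44 mm, with two uprights 190 mm high at its back. Origin: centre of its underside; front is -x. Stands on two rails along all of y, 25 mm deep in x: front x -85 to -60 mm, rear x +60 to +85 mm, hollow between. The half of the front rail without the lifting eye is y 0 to +120 mm. Starts facing the lever stand within 0.03 rad.
- crossbar (a point): Middle of the underside of the truing stand's lifting-eye crossbar (x -115, y -55, z 33 mm in its frame): steel, 14 mm diameter, along y, free from y -90 to -20 mm between cheeks whose outer faces are at y -98 and -12 mm, from x -131 mm back to the rail. The bar's nose goes under it; 30 mm behind it is the rail.
- rail_edge (a point): Lower front edge of the truing stand's front rail, in the middle of the half without the eye (x -85, y +50, z 0 mm in its frame). Height 0 on the bench, about 14 mm with the bar under the keeper (the base tilts about its rear edge), 8 to 10 mm resting on the shim.
- pry_bar: Straight flat steel bar, 298 mm long, 20 mm wide, 10 mm thick, 0.35 kg, flat on the bench at the start. Origin on its underside at its middle (balance point); x along it to the plain rounded nose at x +153 mm; the other end, x -145 mm, has a black rubber sleeve 44 mm long; z up through its thickness. On the fulcrum, pressing down at its middle takes about 10 to 15 N to lift the stand.
- bar_neck (a point): Point in the pry bar at x -75 mm, half its thickness up: the part that goes under the keeper when the nose is 65 mm past the fulcrum.
- shim: Steel slip shim: plate 75 mm (x) by 40 mm (y) by 8 mm thick, 0.18 kg, with an upright grip lug on its back end, 30 mm (x) by 14 mm (y), top at z 34 mm, at x -37 to -7 mm. Origin at the centre of the plate's underside; x points to the plain front end that goes under the rail (45 mm of plate in front of the lug).
- by_brake_pad_box: Bystander, leave alone: small red cardboard box, 52 x 68 x 24 mm; origin under its centre.
- by_driver_1: Bystander, leave alone: green-handled screwdriver, 180 mm long, 26 mm high.

How it is judged:
On the way, in this order (a step that is already met when the one before it is completed fails the run):
1. the bar, nose under the crossbar, is hooked under the keeper and let go, and holds the front rail raised by more than 11.5 mm (height (world z) of rail_edge above 0.0115 m and contact force between pry_bar and truing_stand above 3 N and contact force between pry_bar and lever_stand above 3 N and contact force between the fingers and pry_bar below 0.5 N and y of bar_neck in the frame of lever_stand below -0.011 m and z of bar_neck in the frame of lever_stand below 0.05 m), for 0.2 s.
2. the shim lies under the front rail, on the half without the eye, while the bar still holds the rail up (more than 10.8 mm) (x of shim in the frame of truing_stand between -0.102 and -0.07 m and y of shim in the frame of truing_stand between -0.008 and 0.108 m and angle between the x axis of shim and the x axis of truing_stand, either way round below 0.3 rad and height (world z) of shim below 0.004 m and height (world z) of rail_edge above 0.0108 m and contact force between pry_bar and truing_stand above 3 N), for 0.2 s.
At the end, for the whole second after the job is handed in: Front rail rests on the shim (edge 6.5-10.6 mm up, shim loaded > 3 N), no longer held by the bar; shim flat, within 0.3 rad of square, in the truing stand's frame at x -102 to -70, y -8 to +108 mm; truing stand within 30 mm of its start; all at rest (x of shim in the frame of truing_stand between -0.102 and -0.07 m and y of shim in the frame of truing_stand between -0.008 and 0.108 m and angle between the x axis of shim and the x axis of truing_stand, either way round below 0.3 rad and height (world z) of shim below 0.002 m and height (world z) of rail_edge between 0.0065 and 0.0106 m and contact force between shim and truing_stand above 3 N and distance of truing_stand from where it was at the start of the episode below 0.03 m and linear speed of each of truing_stand, shim below 0.01 m/s and linear speed of pry_bar below 0.02 m/s); the robot touches nothing.
It fails at once if a loose bystander is moved by more than 40 mm (distance of any of by_brake_pad_box, by_driver_1 from where it was at the start of the episode above 0.04 m).
It fails at once if the truing stand is tipped by more than 0.2 rad (angle between truing_stand's own z axis and vertical above 0.2 rad).
It fails at once if the truing stand is shoved by more than 50 mm (distance of truing_stand from where it was at the start of the episode above 0.05 m).
It also fails if it takes over 64 s, if anything falls off the work surface, if the arm or the gripper's body presses on something with over 40 N, if the wrist force passes 120 N, or if a joint passes its speed limit or range.

## Robot

A 7-joint arm with a two-finger parallel gripper is mounted at the origin on a cart in front of the work surface, level with it; the furniture and walls round the work are solid. World frame = base frame: x ahead of the robot, y to its left, z up, the work surface at z = 0. Lengths are in m, angles in rad, forces in N, time in s.
With the tool pointing down it reaches from about 0.425 to 0.95 m from the base axis. Payload 4.7 kg.
Tool frame: the origin (TCP) lies on the centre line of the jaws, within the pads' length; the fingertips stand robot.nose_length ahead of it and the grasp point (between the pads) lies 8 mm behind it (robot.nose_length is the distance from the TCP to the fingertips, in m); z points along the fingers, y is the line along which they close (so a half turn about z gives the same grasp; the last joint's range is limited). The gripper opens to 85 mm and grips with 20 to 120 N. Pads are 22 mm wide; open, the fingers measure 114 mm over their backs; the gripper's body (76 mm by 85 mm) begins 54 mm behind the grasp point. The pads swing forward as they close: fully open they stand 13 mm farther back than shut.
Start: joints at [-1.308, 0.469, -0.049, 1.532, 0.024, 1.141, -0.082], TCP at [0.194, 0.646, 0.242] pointing down, gripper open.
Joint ranges: [-2.59, 2.59], [-0.33, 1.99], [-1.39, 1.29], [0.1, 2.45], [-1.04, 4.18], [0.21, 1.99], [-2.66, 2.66]. Speed limits (rad/s): [2.57, 2.57, 3.14, 3.14, 3.14, 3.14, 3.14].

## Interface

Orientations are given as [roll, pitch, yaw] about the fixed x, y, z axes, in that order (R = Rz(yaw) Ry(pitch) Rx(roll)).
In Python, from plant import robot gives the robot as it stands. Calls block until the motion is done:
- robot.goto(position, orientation): joint-space move of the TCP to a pose.
- robot.move_straight(position, vel=0.15, attitude=None, contact_N=None): straight line of the TCP; attitude=None keeps the orientation; vel is the mean speed in m/s. With contact_N (N) it stops when the force on the tool has changed by that much, and returns True; else False.
- robot.move_joints(angles): joint-space move.
- robot.grip(opening, strength=None): opening from 0.0 (shut) to 1.0 (fully open); strength is the grip in N (None keeps the last); returns when the fingers have stopped.
- robot.sleep(seconds).
- robot.inverse_kinematics(position, orientation): joint angles nearest the present ones, or None.
- robot.sense(): the state.
- robot.grab_frame(name): name is "side" or "top" or "wrist"; returns a dict with "image" (420x560x3 uint8, red, green, blue), "range_z" (420x560 float32, m along the optical axis (not along the pixel's ray), 0 where there is no reading), "fx", "fy", "cx", "cy" (pixels), "dist_coeffs" ([k1, k2, p1, p2, k3] as OpenCV has them; the pictures are not rectified), "R" (3x3) and "t" (3): a world point X has camera coordinates R X + t. Camera axes: x right, y down, z forward; pixel columns grow to the right and rows downward; lengths in m; the calibration is good to about 2 mm. A picture is of the moment at which its call begins.
A pose or a line that the arm cannot do raises robot.IKError and nothing moves.
- robot.close_job(): hands the job in; it is judged then, once.
The state is a dict: "t": time; "joint_pos": joint angles; "joint_velocities": joint speeds; "effort": joint torques, N m; "tcp_pos": TCP position; "tcp_rot": TCP orientation; "wrist_force": force on the tool from outside, world axes, zero at the start; "torque": the same for the moment, N m; "opening": opening from 0.0 (shut) to 1.0 (fully open); "gripper_force": force on a finger pad.
Only numpy, scipy, OpenCV 4.12 (cv2) and the standard library are available. Lean on these libraries where they do the work, as an engineer would, in place of code of your own. Each camera call takes 0.05 s, during which the arm holds its last target. There are 200 camera calls.

## Working session

There is one attempt and no reset: what is moved stays moved. The work goes in short steps, each a Python script; the robot and the scene stay as the last script left them, time stands still between calls to the robot, and variables do not carry over. Pictures are saved under pics/ and viewed, at most 10 in all, crops included, and the job is handed in when it is done.

```bash
ls; mkdir -p pics
python3 - <<'E'
from plant import robot
import cv2,numpy as np
print(robot.nose_length, robot.sense())
for n in("top","side"):
    f=robot.grab_frame(n); np.savez(f"{n}.npz",**f); cv2.imwrite(f"pics/{n}0.png",f["image"][...,::-1])
    print(n,f["fx"],f["cx"],f["cy"],f["dist_coeffs"],f["R"].tolist(),f["t"], (f["range_z"]>0).mean())
E
```

```text
pics
plant.py
0.011 {'t': 0.0, 'joint_pos': array([-1.30790121,  0.4694635 , -0.0486554 ,  1.53373592,  0.02410161,
        1.1409935 , -0.08228446]), 'joint_velocities': array([-0.00022664, -0.00019833,  0.00020486,  0.00154624,  0.00015623,
       -0.00040549, -0.00038411]), 'effort': array([-7.63693915e-04, -5.10322273e+01, -4.68756084e-02, -2.37714118e+01,
        1.07244783e-02,  7.56651512e-03,  6.99451249e-06]), 'tcp_pos': array([0.19396627, 0.64592103, 0.24122894]), 'tcp_rot': array([-3.13957881e+00,  4.94067279e-05,  2.84990030e+00]), 'wrist_force': array([ 0.12378062, -0.08822406,  0.58724261]), 'torque': array([-0.04655007,  0.06217205, -0.05086997]), 'gripper_force': 0.0, 'opening': 0.9992793213743971}
top 467.11697968417354 274.7722295117591 210.45990014359265 [-0.116619  0.        0.        0.        0.      ] [[0.007618993817565483, -0.9998525892817455, 0.015386703344043929], [-0.9908647636160776, -0.009620563363527578, -0.1345156681752108], [0.13464386787842578, -0.014221268127634181, -0.9907919985423675]] [-0.10050608  0.52099986  1.09397957] 0.9961181972789116
side 515.9799941161222 278.06580405279203 210.45725327260024 [-0.03042092  0.          0.          0.          0.        ] [[-0.9984700387394523, 0.05327379957866471, -0.014814993016816658], [0.03504582607357799, 0.4024466267000549, -0.9147723775522341], [-0.0427711563376136, -0.9138920149209088, -0.4036979232660783]] [0.50571212 0.08749907 1.09264333] 0.8486181972789115
```

View pics/top0.png

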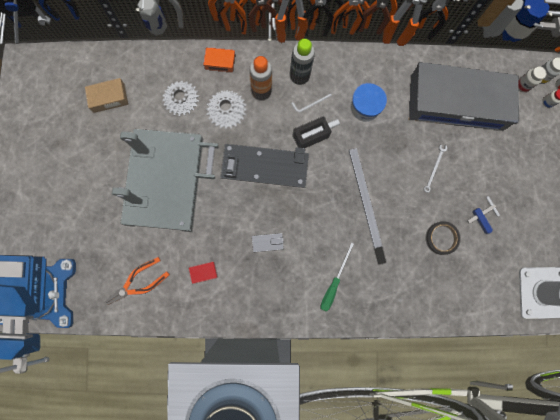

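View pics/side0.png

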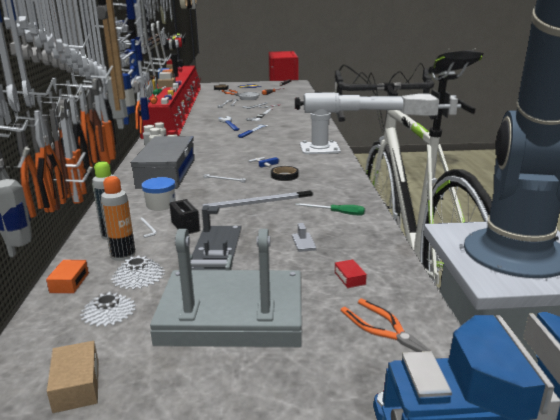

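Top view: truing stand at (160,180) with its eye at (207,160). The lever stand is at (265,165), fulcrum at the left and keeper at the upper right (300,155). The bar runs from its nose (352,150) to its sleeve (381,262). The shim is at (268,242) with its lug to the right, the screwdriver at (338,275) and the red box at (203,272). The side view agrees, and shows the keeper rising above the stand.

```bash
cat > h.py <<'E'
import cv2,numpy as np
def cloud(f):
    K=np.array([[f["fx"],0,f["cx"]],[0,f["fy"],f["cy"]],[0,0,1]],float)
    h,w=f["range_z"].shape
    uv=np.stack(np.meshgrid(np.arange(w),np.arange(h)),-1).reshape(-1,1,2).astype(np.float64)
    n=cv2.undistortPoints(uv,K,np.array(f["dist_coeffs"],float)).reshape(h,w,2)
    z=np.asarray(f["range_z"],float)
    pc=np.dstack([n*z[...,None],z])
    P=(pc-np.asarray(f["t"]))@np.asarray(f["R"])
    P[z<=0]=np.nan
    return P
def proj(f,X):
    K=np.array([[f["fx"],0,f["cx"]],[0,f["fy"],f["cy"]],[0,0,1]],float)
    return cv2.projectPoints(np.array(X,float).reshape(-1,1,3),cv2.Rodrigues(np.array(f["R"]))[0],np.array(f["t"]),K,np.array(f["dist_coeffs"],float))[0].reshape(-1,2)
E
python3 - <<'E'
from h import *
f=dict(np.load("top.npz"));P=cloud(f)
for u,v in [(160,220),(185,220),(300,200),(225,240),(259,242),(268,242),(276,240),(268,255),(265,165),(232,165),(300,156),(207,160),(352,152),(366,200),(380,250),(381,258),(203,272),(330,295),(135,145),(60,290),(20,290)]:
    print((u,v),P[v,u].round(4))
E
```

```text
(160, 220) [0.4954 0.1807 0.0399]
(185, 220) [0.4954 0.119  0.0457]
(300, 200) [ 0.5543 -0.1598 -0.0028]
(225, 240) [ 4.517e-01  2.620e-02 -1.000e-04]
(259, 242) [ 0.4469 -0.0583  0.011 ]
(268, 242) [ 0.4472 -0.0803  0.0096]
(276, 240) [ 0.4504 -0.0995  0.0353]
(268, 255) [ 0.4155 -0.0806  0.0042]
(265, 165) [ 0.6417 -0.0709  0.004 ]
(232, 165) [0.6335 0.0098 0.0354]
(300, 156) [ 0.651  -0.1553  0.0627]
(207, 160) [0.6533 0.0759 0.0042]
(352, 152) [ 0.6768 -0.2911  0.0109]
(366, 200) [ 0.5541 -0.3245  0.0097]
(380, 250) [ 0.4293 -0.3575  0.0093]
(381, 258) [ 0.4096 -0.3596  0.0092]
(203, 272) [0.3723 0.076  0.0206]
(330, 295) [ 0.3196 -0.2307  0.0222]
(135, 145) [0.6566 0.2251 0.1297]
(60, 290) [0.322  0.4295 0.019 ]
(20, 290) [0.3246 0.4656 0.146 ]
```

Run:
```python
from plant import robot
from h import *
yaw=robot.sense()["tcp_rot"][2]
robot.move_straight([.194,.646,.42])
s=0
for p,y in [((.50,.08,.42),np.pi/2),((.52,-.10,.42),np.pi/2)]:
    robot.goto(p,[np.pi,0,y])
    f=robot.grab_frame("wrist"); np.savez(f"w{s}.npz",**f)
    cv2.imwrite(f"pics/w{s}.png",f["image"][...,::-1]); s+=1
    print(robot.sense()["t"],robot.sense()["tcp_pos"],robot.sense()["joint_pos"].round(2),f["fx"],(-f["R"].T@f["t"]).round(3), f["R"][2].round(3))
```

```text
3.775 [0.50003319 0.0813699  0.41983906] [-0.76  0.07  0.56  1.68 -0.04  1.41 -0.19] 324.6073070841984 [0.5   0.164 0.551] [ 0.001 -0.324 -0.946]
4.575 [ 0.52044138 -0.09778478  0.41971223] [-0.53  0.12  0.73  1.64 -0.08  1.41  0.21] 324.6073070841984 [ 0.52  -0.016  0.551] [ 0.    -0.324 -0.946]
```

Run:
```python
import cv2,numpy as np
cv2.imwrite("pics/w01.png",np.hstack([cv2.resize(cv2.imread(f"pics/w{i}.png"),(400,300)) for i in(0,1)]))
```

```text
(no output)
```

View pics/w1.png

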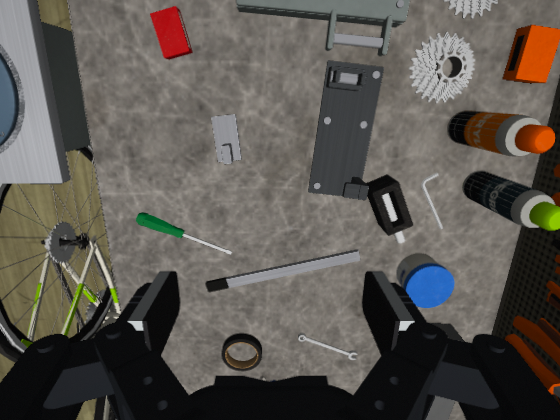

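Wrist view: bar from (207,285), the sleeve, to (360,256), the nose. Shim at (227,138), plate end up at (226,116). Lever stand has its cheeks at (347,77) and keeper at (355,188). The eye's crossbar is at (358,42).

```bash
cat > seg.py <<'E'
from h import *
def rect(P,m,name,img=None):
    m=m.astype(np.uint8); n,l,st,c=cv2.connectedComponentsWithStats(m,connectivity=8)
    if n<2: print(name,"none"); return
    k=1+np.argmax(st[1:,4]); q=P[l==k]
    (cx,cy),(a,b),_=r=cv2.minAreaRect(q[:,:2].astype(np.float32)*1000)
    bx=cv2.boxPoints(r); e=bx[1]-bx[0]; g=bx[2]-bx[1]; L=e if np.hypot(*e)>np.hypot(*g) else g
    print(name,st[k,4],"c",round(cx,1),round(cy,1),"size",round(max(a,b),1),round(min(a,b),1),"ang",round(np.degrees(np.arctan2(L[1],L[0]))%180,2),"z",np.percentile(q[:,2]*1000,[10,50,90]).round(1),"pcbar",(q.mean(0)*1000).round(1))
def box(P,x0,x1,y0,y1,z0,z1):
    return (P[...,0]>x0)&(P[...,0]<x1)&(P[...,1]>y0)&(P[...,1]<y1)&(P[...,2]>z0)&(P[...,2]<z1)
E
python3 - <<'E'
from seg import *
for n in("top","w0","w1"):
    f=dict(np.load(n+".npz"));P=cloud(f);I=f["image"].astype(int);g=I.sum(2)/3
    print("==",n,"bench z",np.nanmedian(P[box(P,.45,.6,-.28,-.2,-.02,.02)][:,2])*1000)
    rect(P,box(P,.38,.7,-.39,-.27,.004,.018),"bar")
    rect(P,box(P,.42,.48,-.14,-.03,.004,.045),"shim")
    rect(P,box(P,.42,.48,-.14,-.03,.020,.045),"shimlug")
    dark=(g<85)
    rect(P,box(P,.55,.72,-.22,.05,.0,.012)&dark,"plate")
    rect(P,box(P,.60,.70,-.03,.05,.048,.075),"cheeks")
    rect(P,box(P,.58,.70,-.2,-.12,.045,.075),"keeper")
    rect(P,box(P,.4,.8,.06,.35,.036,.052),"standtop")
    rect(P,box(P,.58,.72,.04,.10,.03,.06),"eye")
    rect(P,box(P,.33,.41,.03,.13,.012,.035),"redbox")
    rect(P,box(P,.28,.46,-.30,-.19,.006,.035),"driver")
E
```

```text
== top bench z -0.5179201934427528
bar 980 c 542.4 -328.8 size 305.1 25.3 ang 13.07 z [ 6.3  9.2 12.2] pcbar [ 539.5 -327.5    9.3]
shim 481 c 446.6 -77.1 size 74.9 39.9 ang 95.9 z [ 5.6  8.2 32.3] pcbar [446.4 -78.1  11.7]
shimlug 73 c 448.9 -100.0 size 29.0 13.7 ang 97.08 z [30.1 33.3 36.4] pcbar [ 448.9 -100.5   33.3]
plate 394 c 616.8 -69.1 size 159.3 56.1 ang 77.63 z [2.8 5.6 8.7] pcbar [613.  -75.6   5.6]
cheeks 28 c 651.6 13.1 size 14.5 7.4 ang 95.57 z [54.6 60.4 64.2] pcbar [650.8  13.3  59.6]
keeper 158 c 654.5 -153.5 size 37.1 24.0 ang 173.63 z [58.7 61.9 64.9] pcbar [ 653.6 -153.1   61.7]
standtop 6416 c 597.3 164.9 size 243.0 208.7 ang 175.2 z [41.1 44.  47.1] pcbar [594.2 174.3  44.1]
eye 483 c 645.8 71.8 size 127.9 56.0 ang 0.14 z [39.  45.2 52.3] pcbar [649.2  77.6  45.2]
redbox 432 c 370.8 76.7 size 63.3 40.2 ang 103.81 z [20.4 23.4 26.5] pcbar [370.8  76.3  23.4]
driver 380 c 360.2 -253.8 size 170.6 25.4 ang 151.83 z [ 9.  16.5 22.6] pcbar [ 335.  -237.6   16.3]
== w0 bench z -0.266640236840516
bar 1333 c 540.8 -329.0 size 299.8 23.1 ang 13.3 z [ 6.7  9.2 10.6] pcbar
[... 1189 characters left out ...]
cbar [ 449.4 -102.2   32. ]
plate 5885 c 641.3 -71.7 size 215.5 91.3 ang 83.68 z [4.  5.3 6.6] pcbar [640.1 -71.6   5.3]
cheeks 74 c 614.7 12.8 size 15.7 7.4 ang 85.05 z [53.  60.7 61.9] pcbar [613.8  12.9  59.3]
keeper 395 c 653.8 -156.0 size 37.1 24.0 ang 174.62 z [58.1 61.6 63.6] pcbar [ 653.3 -154.8   61. ]
standtop 2943 c 592.1 86.1 size 240.0 52.7 ang 0.19 z [40.9 43.4 47.7] pcbar [620.6  96.2  43.7]
eye 1842 c 645.2 71.2 size 130.5 57.9 ang 179.73 z [39.2 44.3 51. ] pcbar [649.3  76.8  44.6]
redbox 1339 c 371.6 75.0 size 61.7 41.1 ang 104.31 z [21.5 23.2 24.5] pcbar [372.7  74.8  22.8]
driver 703 c 363.3 -254.4 size 176.9 23.3 ang 153.57 z [ 9.  16.4 21.7] pcbar [ 339.3 -239.6   15.7]
```

```bash
cat > plan.py <<'E'
import numpy as np
F=np.array([.6327,.0118]); PSI=np.radians(84.0)
def barpose(s,a,psi,lift=0,flip=False,h=.012,z0=.032):
    """TCP pose for bar held at its origin; a = nose-down tilt, s = nose past fulcrum."""
    n=np.array([np.sin(a),np.cos(a)]); d=np.array([np.cos(a),-np.sin(a)])
    p=np.array([0,z0])+(.008+lift+h)*n-(.153-s)*d
    pos=[*(F+p[0]*np.array([np.cos(psi),np.sin(psi)])),p[1]]
    return pos,([np.pi,-a,psi-np.pi] if flip else [np.pi,a,psi])
E
python3 - <<'E'
from plant import robot
from seg import *
from plan import *
f=dict(np.load("w0.npz"));P=cloud(f)
for n in("w0","top"):
    P=cloud(dict(np.load(n+".npz")))
    # body top excluding eye: pts with z 40-48
    q=P[box(P,.4,.8,.09,.35,.038,.049)]
    # front edge: for bins of x, min y ; near/far edges: bins of y
    bx=np.arange(.49,.59,.01); e=[(b+.005,np.percentile(q[(q[:,0]>b)&(q[:,0]<b+.01)][:,1],1)) for b in bx]
    by=np.arange(.12,.25,.01); g=[(b+.005,np.percentile(q[(q[:,1]>b)&(q[:,1]<b+.01)][:,0],[0.5,99.5])) for b in by]
    c=np.polyfit(*np.array(e).T,1); print(n,"front slope deg",np.degrees(np.arctan(c[0])).round(2),"y at .6",np.polyval(c,.6).round(4))
    for k in(0,1):
        c=np.polyfit([v[0] for v in g],[v[1][k] for v in g],1); print(" side",k,np.degrees(np.arctan(c[0])).round(2),"x at .17",np.polyval(c,.17).round(4))
    for x in np.arange(.60,.70,.01):
        r=P[box(P,x,x+.01,.03,.09,.03,.06)]
        if len(r): print("  eye x",round(x+.005,3),"y",np.percentile(r[:,1],[1,50]).round(4),"zmax",np.percentile(r[:,2],95).round(4), len(r))
print([robot.inverse_kinematics(*a) is not None for a in [((.5,0,.3),(np.pi,0,0))]])
for flip in(False,True):
    print("flip",flip)
    L=[("grasp",([.5367,-.3303,.012],[np.pi,0,np.radians(13.3)-np.pi*flip]))]
    for s,a,dp,l in[(.033,28,0,.05),(.033,28,0,.003),(.065,28,0,.003),(.065,28,0,0),(.065,-2,0,0),(.065,-2,8.4,0),(.065,0,8.4,.1)]:
        L.append((str((s,a,dp,l)),barpose(s,np.radians(a),PSI+np.radians(dp),l,flip)))
    for n,(p,o) in L:
        for k in(0,2,-2):
            j=robot.inverse_kinematics(p,[o[0],o[1],o[2]+k*np.pi])
            print(n,np.round(p,3),k,None if j is None else np.round(j,2)); break
E
```

```text
w0 front slope deg -4.72 y at .6 0.098
 side 0 4.79 x at .17 0.4771
 side 1 -17.19 x at .17 0.7101
  eye x 0.605 y [0.0505 0.0731] zmax 0.0524 164
  eye x 0.615 y [0.0583 0.0655] zmax 0.0471 56
  eye x 0.625 y [0.0567 0.0642] zmax 0.0471 58
  eye x 0.635 y [0.0569 0.064 ] zmax 0.0472 57
  eye x 0.645 y [0.0552 0.0626] zmax 0.0476 53
  eye x 0.655 y [0.0554 0.0627] zmax 0.0471 56
  eye x 0.665 y [0.0536 0.061 ] zmax 0.0474 58
  eye x 0.675 y [0.0444 0.0623] zmax 0.0509 142
  eye x 0.685 y [0.0448 0.0755] zmax 0.0523 137
  eye x 0.695 y [0.0887 0.0889] zmax 0.0432 6
top front slope deg -5.2 y at .6 0.0976
 side 0 4.4 x at .17 0.4773
 side 1 6.09 x at .17 0.7139
  eye x 0.605 y [0.0528 0.0714] zmax 0.0541 63
  eye x 0.615 y [0.037  0.0658] zmax 0.0471 20
  eye x 0.625 y [0.0602 0.0648] zmax 0.0478 20
  eye x 0.635 y [0.0599 0.0649] zmax 0.0496 19
  eye x 0.645 y [0.0583 0.0629] zmax 0.0492 19
  eye x 0.655 y [0.056  0.0619] zmax 0.0481 22
  eye x 0.665 y [0.0543 0.0605] zmax 0.0511 21
  eye x 0.675 y [0.045 0.059] zmax 0.0526 45
  eye x 0.685 y [0.0452 0.0749] zmax 0.0548 57
  eye x 0.6
[... 761 characters left out ...]

grasp [ 0.537 -0.33   0.012] 0 [ 0.23  0.69  0.36  1.83 -0.36  0.69  2.6 ]
(0.033, 28, 0, 0.05) [ 0.625 -0.061  0.15 ] 0 [-0.32  0.55  0.19  1.74  0.44  1.04  2.63]
(0.033, 28, 0, 0.003) [ 0.623 -0.083  0.109] 0 [-0.3   0.59  0.21  1.78  0.45  0.95  2.62]
(0.065, 28, 0, 0.003) [ 0.626 -0.055  0.094] 0 [-0.35  0.62  0.23  1.77  0.42  0.94  2.59]
(0.065, 28, 0, 0) [ 0.626 -0.056  0.091] 0 [-0.35  0.63  0.23  1.77  0.42  0.93  2.59]
(0.065, -2, 0, 0) [ 0.623 -0.076  0.049] 0 [ 0.81  0.98 -1.19  1.76  0.98  1.12  2.34]
(0.065, -2, 8.4, 0) [ 0.636 -0.077  0.049] 0 [-0.58  0.89  1.02  1.81 -0.93  1.02 -2.26]
(0.065, 0, 8.4, 0.1) [ 0.636 -0.076  0.152] 0 [-0.65  0.76  1.11  1.75 -0.75  1.12 -2.39]
```

```bash
python3 - <<'E'
from plant import robot
from h import *
from plan import *
o=[np.pi,0,np.radians(13.35)]
robot.grip(.55,80)
robot.goto([.5367,-.3303,.09],o)
robot.move_straight([.5367,-.3303,.012],.1)
robot.grip(0,100); s=robot.sense(); print(s["tcp_pos"],s["opening"],s["gripper_force"])
robot.move_straight([.5367,-.3303,.20],.2)
p,q=barpose(.033,np.radians(28),PSI,.06)
robot.goto([p[0]-.01,p[1]-.04,p[2]+.05],q)
robot.sleep(.2);s=robot.sense();print(s["t"],p,s["tcp_pos"],s["tcp_rot"],s["wrist_force"])
for n in("top","side"):
    f=robot.grab_frame(n); np.savez(n+"1.npz",**f)
    cv2.imwrite(f"pics/{n}1.png",f["image"][...,::-1])
E
python3 - <<'E'
import cv2,numpy as np
a=cv2.imread("pics/top1.png")[80:280,180:420];b=cv2.imread("pics/side1.png")[130:330,130:370]
cv2.imwrite("pics/c1.png",np.hstack([cv2.resize(x,(400,333)) for x in(a,b)]))
E
```

```text
[ 0.53715804 -0.33052874  0.01314188] 0.19345599589208543 98.44951629638672
10.1167 [np.float64(0.6255506726771798), np.float64(-0.0562213057518434), np.float64(0.15897239496302107)] [ 0.61486459 -0.09881805  0.20922185] [3.14123411 0.48907463 1.4613165 ] [ 0.90064358 -0.12915263 -3.60457868]
```

View pics/c1.png

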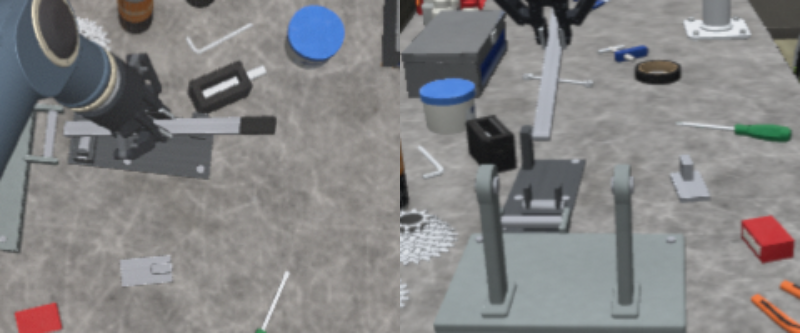

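The bar is held nose-down and pointing at the lifting eye: top crop, nose at (68,128) and sleeve at (258,125). Next I check its real pose in the grip.

Run:
```python
from h import *
from plan import *
f=dict(np.load("top1.npz"));P=cloud(f)
tcp=np.array([.61486,-.09882,.20922]);a=.489;psi=1.4613
d=np.array([np.cos(a)*np.cos(psi),np.cos(a)*np.sin(psi),-np.sin(a)]);l=np.array([-np.sin(psi),np.cos(psi),0]);n=np.cross(d,l)
n=n if n[2]>0 else -n
q=(P-tcp)@np.stack([d,l,n]).T*1000
m=(abs(q[...,1])<25)&(abs(q[...,2])<25)&(abs(q[...,0])<180)
r=q[m]
for lo,hi in((-160,-130),(-130,-100),(-100,-70),(-70,-45),(45,70),(70,100),(100,130),(130,165)):
    k=r[(r[:,0]>lo)&(r[:,0]<hi)]
    if len(k): print(lo,len(k),"x",k[:,0].min().round(1),k[:,0].max().round(1),"lat",k[:,1].min().round(1),k[:,1].max().round(1),np.median(k[:,1]).round(1),"n",np.median(k[:,2]).round(1))
```

```text
-160 91 x -144.4 -130.1 lat -11.9 10.4 -0.0 n -2.5
-130 151 x -129.6 -100.1 lat -10.2 10.3 1.0 n -2.0
-100 152 x -100.0 -70.1 lat -10.8 10.6 0.4 n -2.5
-70 112 x -69.8 -45.1 lat -9.1 10.2 1.6 n -2.5
45 4 x 45.4 51.1 lat 9.4 9.9 9.6 n -9.6
70 41 x 80.6 98.7 lat -0.7 10.5 6.8 n -2.5
100 103 x 100.2 130.0 lat -10.4 10.7 2.1 n -2.7
130 79 x 130.3 154.8 lat -8.2 11.2 1.5 n -2.4
```

Run:
```python
from plant import robot
from h import *
from plan import *
A=np.radians(28)
def mv(s,a,dp,l,v,c=None):
    p,q=barpose(s,np.radians(a),PSI+np.radians(dp),l,h=.0128)
    r=robot.move_straight(p,v,q,c); S=robot.sense()
    print((s,a,dp,l),r,((S["tcp_pos"]-p)*1000).round(1),S["wrist_force"].round(1),round(S["t"],2)); return r
ok=not mv(.033,28,0,.06,.12)
ok=ok and not mv(.033,28,0,.003,.06,15)
ok=ok and not mv(.066,28,0,.003,.05,15)
if ok: mv(.066,28,0,0,.03,15)
f=robot.grab_frame("side"); np.savez("side2.npz",**f)
cv2.imwrite("pics/side2.png",cv2.resize(f["image"][150:300,180:330,::-1],(600,600)))
```

```text
(0.033, 28, 0, 0.06) False [ 0.1 -0.4  0. ] [ 0.4  0.1 -3.8] 10.91
(0.033, 28, 0, 0.003) False [0.4 0.2 0.3] [ 0.2 -0.3 -3.4] 12.01
(0.066, 28, 0, 0.003) False [-0.  -0.4  0.1] [-0.6 -0.  -3.2] 12.82
(0.066, 28, 0, 0) False [ 0.2 -0.5  0.3] [-0.2 -0.1 -1.8] 13.07
```

View pics/side2.png

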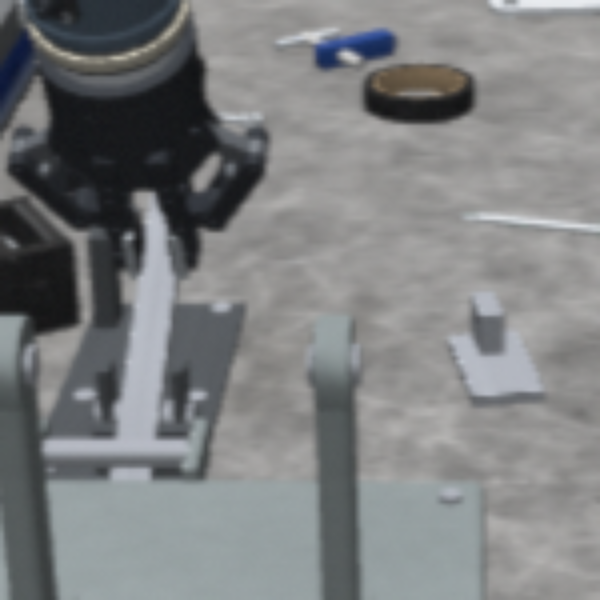

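The side crop shows the bar between the cheeks at (145,390), with its nose passing under the crossbar at (130,465). Now I press and hook it.

Run:
```python
from plant import robot
from h import *
from plan import *
def mv(s,a,dp,l,v,c=None):
    p,q=barpose(s,np.radians(a),PSI+np.radians(dp),l,h=.0128)
    r=robot.move_straight(p,v,q,c); S=robot.sense()
    print((s,a,dp,l),r,((S["tcp_pos"]-p)*1000).round(1),S["wrist_force"].round(1),round(S["t"],2)); return r
for a in(22,16,10,5,0,-3): mv(.066,a,0,0,.05)
robot.sleep(.2)
for dp in(3,6,8.5): mv(.066,-3,dp,0,.04)
f=robot.grab_frame("top"); np.savez("top3.npz",**f)
f=robot.grab_frame("side"); np.savez("side3.npz",**f)
f=np.load("top3.npz");g=np.load("side3.npz")
cv2.imwrite("pics/c3.png",np.hstack([cv2.resize(x[...,::-1],(400,400)) for x in(f["image"][100:240,190:330],g["image"][160:300,150:290])]))
```

```text
(0.066, 22, 0, 0) False [-0.3 -1.7  0.7] [-0.2  1.1 -1.4] 13.45
(0.066, 16, 0, 0) False [ 1.   4.3 -0. ] [-0.7  5.8  2.6] 13.78
(0.066, 10, 0, 0) False [1.1 3.9 0.3] [-0.5  5.8  2.4] 14.12
(0.066, 5, 0, 0) False [1.3 3.9 0.6] [-0.   5.9  3.7] 14.43
(0.066, 0, 0, 0) False [1.5 4.1 0.9] [-0.2  5.9  5. ] 14.73
(0.066, -3, 0, 0) False [1.6 3.6 1.2] [-0.4  5.4  5.8] 14.98
(0.066, -3, 3, 0) False [1.8 3.2 1.2] [-0.3  4.8  6.4] 15.45
(0.066, -3, 6, 0) False [1.8 2.9 1.1] [-0.1  3.9  5.7] 15.72
(0.066, -3, 8.5, 0) False [1.7 2.7 1.1] [-0.1  4.5  5.3] 15.97
```

View pics/c3.png

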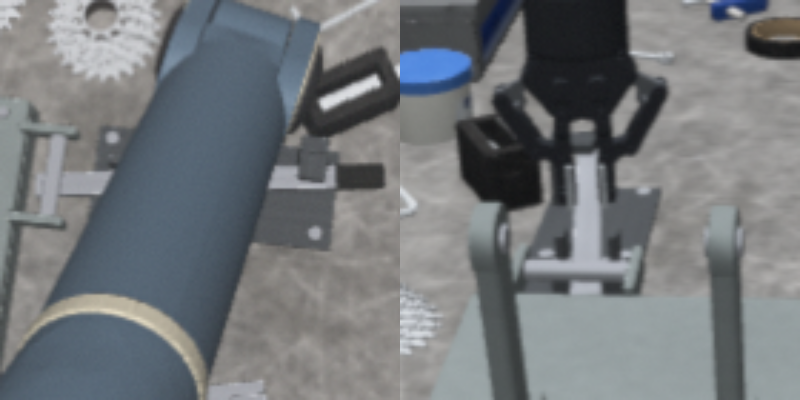

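Top crop: the bar, running (60,183) to (385,177), passes below the keeper lip at (313,160). Side crop: the crossbar is lifted on the bar. Now I release it.

Run:
```python
from plant import robot
from seg import *
from plan import *
robot.grip(.5,100); robot.sleep(.3)
S=robot.sense();p=S["tcp_pos"]; print(p,S["opening"],S["wrist_force"].round(1),S["t"])
robot.move_straight(p+[0,0,.15],.15)
robot.goto([.50,-.06,.40],[np.pi,0,np.pi/2]); robot.sleep(.2)
f=robot.grab_frame("wrist"); np.savez("w4.npz",**f); cv2.imwrite("pics/w4.png",f["image"][...,::-1])
P=cloud(f)
rect(P,box(P,.42,.48,-.14,-.03,.004,.045),"shim")
rect(P,box(P,.42,.48,-.14,-.03,.020,.045),"lug")
for s in((-.110,-.09),(-.06,-.03),(-.03,0.05)):
  rect(P,box(P,.60,.68,s[0],s[1],.03,.06),"bar%s"%(s,))
rect(P,box(P,.60,.68,-.25,-.18,.03,.08),"sleeve")
q=P[box(P,.4,.8,.07,.35,.045,.065)&~box(P,.595,.8,.0,.11,0,1)]
e=[(b+.005,np.percentile(q[(q[:,0]>b)&(q[:,0]<b+.01)][:,1],1)) for b in np.arange(.49,.59,.01)]
c=np.polyfit(*np.array(e).T,1); print("front",np.degrees(np.arctan(c[0])),np.polyval(c,.6))
g=[(b+.005,np.percentile(q[(q[:,1]>b)&(q[:,1]<b+.01)][:,0],.5)) for b in np.arange(.12,.2,.01)]
c=np.polyfit(*np.array(g).T,1); print("side",np.degrees(np.arctan(c[0])),np.polyval(c,.17))
for y in np.arange(.1,.26,.03): 
  r=P[box(P,.49,.58,y,y+.01,.03,.08)]; print(round(y+.005,3),np.median(r[:,2]).round(4),len(r))
print(robot.sense()["t"])
```

```text
[ 0.63647363 -0.07628293  0.04816217] 0.49640217517123364 [-0.5  0.6  0.4] 16.7333
shim 1157 c 446.1 -80.9 size 75.3 40.2 ang 95.98 z [ 6.2  7.6 32.7] pcbar [446.7 -80.   11.5]
lug 188 c 448.7 -103.4 size 30.2 14.0 ang 96.16 z [28.4 33.1 34.4] pcbar [ 449.1 -101.9   32.2]
bar(-0.11, -0.09) 184 c 639.5 -99.9 size 20.7 20.3 ang 3.6 z [47.  49.2 50.4] pcbar [638.3 -99.8  48.8]
bar(-0.06, -0.03) 308 c 636.7 -44.9 size 29.8 20.3 ang 90.71 z [47.3 48.9 50.1] pcbar [635.9 -44.8  48.6]
bar(-0.03, 0.05) 1190 c 632.2 9.8 size 78.7 49.9 ang 88.4 z [32.3 48.6 50.2] pcbar [631.3  10.8  45.7]
sleeve 295 c 643.8 -198.6 size 37.7 21.4 ang 92.02 z [48.4 50.3 51.3] pcbar [ 642.9 -198.6   49.9]
front -6.685319732912527 0.09555742439711332Traceback (most recent call last):
  File "<stdin>", line 18, in <module>
    return _quantile_unchecked(
        a, q, axis, out, overwrite_input, method, keepdims, weights)
    return _ureduce(a,
                    func=_quantile_ureduce_func,
    ...<5 lines>...
                    overwrite_input=overwrite_input,
                    method=method)
    r = func(a, **kwargs)
    result = _quantile(arr,
                       quantiles=q,
    ...<2 lines>...
                       out=out,
                       weights=wgt)
    slices_having_nans = np.isnan(arr[-1, ...])
                                  ~~~^^^^^^^^^
IndexError: index -1 is out of bounds for axis 0 with size 0
```

View pics/w4.png

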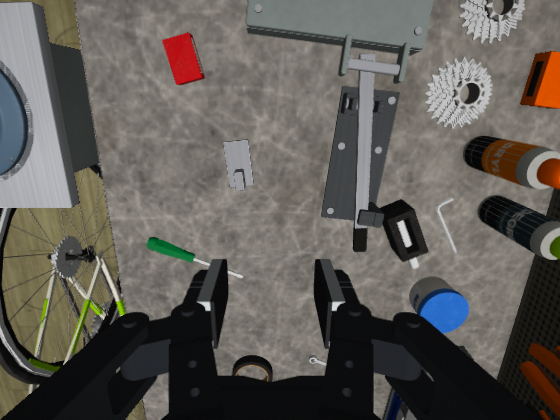

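The bar holds by itself under the keeper: wrist view, keeper (370,216), nose (365,62). The stand's front edge now slopes about -6.7 deg. The shim is undisturbed, so I insert it next.

```bash
cat > shim.py <<'E'
from plant import robot
from seg import *
psi=np.radians(83.3)
T=np.array([.538,.0953]); d=np.array([np.cos(psi),np.sin(psi)])
o=lambda y:[np.pi,0,y]
y0=np.radians(96.0); c=np.array([.4461,-.0809]); d0=np.array([np.cos(y0),np.sin(y0)])
g=c-.022*d0
robot.grip(.5,80)
robot.goto([*g,.09],o(y0)); robot.move_straight([*g,.0215],.1)
robot.grip(0,80); robot.sleep(.1); S=robot.sense(); zg=S["tcp_pos"][2]; print(S["tcp_pos"],S["opening"],S["gripper_force"])
robot.move_straight([*g,.05],.1)
pre=T-.075*d-.022*d; fin=T-.022*d
robot.move_straight([*pre,.05],.12,o(psi))
r=robot.move_straight([*pre,.0225],.06,None,10); print("down",r,robot.sense()["tcp_pos"],robot.sense()["wrist_force"])
r=robot.move_straight([*fin,.0225],.05,None,10); S=robot.sense(); print("slide",r,S["tcp_pos"],fin,S["wrist_force"],S["t"])
f=robot.grab_frame("wrist"); np.savez("w5.npz",**f)
f=robot.grab_frame("top"); np.savez("top5.npz",**f)
cv2.imwrite("pics/c5.png",np.hstack([np.load("w5.npz")["image"][:400,:400,::-1],cv2.resize(f["image"][140:280,150:290,::-1],(400,400))]))
E
python3 shim.py
```

```text
[ 0.44898766 -0.10280437  0.02230855] 0.1449147076667845 78.6254346370697
down True [ 0.52589849 -0.00118146  0.02234453] [-1.24499408 -0.60750679  5.06920537]
slide False [0.53530795 0.07371495 0.02238345] [0.53543324 0.07345025] [-0.14045339 -0.79577512  1.42023275] 25.6083
```

View pics/c5.png

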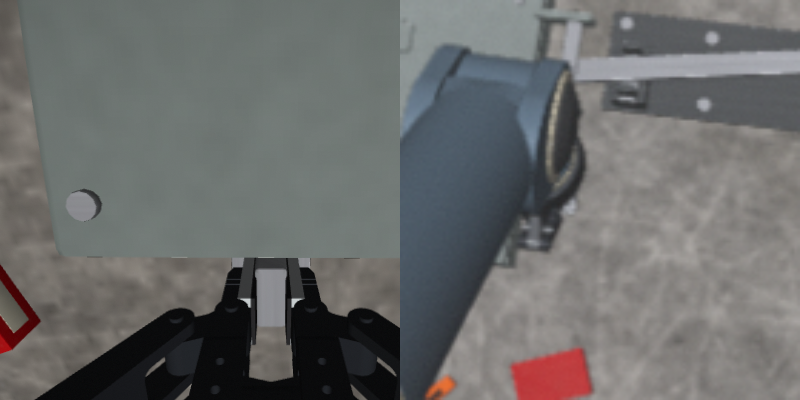

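Wrist crop: the lug at (270,290) sits just in front of the rail edge (row 257) and square to it, with the plate under the rail. I release it and measure.

Run:
```python
from plant import robot
from seg import *
robot.grip(.42,80); robot.sleep(.1)
p=robot.sense()["tcp_pos"]
robot.move_straight([p[0],p[1],.12],.12)
robot.move_straight([p[0]+.03,p[1]-.13,.36],.25); robot.sleep(.2)
f=robot.grab_frame("wrist"); np.savez("w6.npz",**f); P=cloud(f)
rect(P,box(P,.5,.58,.03,.10,.022,.040),"lug")
rect(P,box(P,.5,.58,.03,.088,.004,.040),"shim visible")
q=P[box(P,.4,.595,.07,.35,.042,.066)]
e=[(b+.005,np.percentile(q[(q[:,0]>b)&(q[:,0]<b+.01)][:,1],1)) for b in np.arange(.49,.59,.01)]
c=np.polyfit(*np.array(e).T,1); print("front",np.degrees(np.arctan(c[0])),np.polyval(c,.54), np.median(q[q[:,1]<.11][:,2]))
for s in((-.110,-.09),(-.06,-.03)): rect(P,box(P,.60,.68,s[0],s[1],.03,.06),"bar%s"%(s,))
rect(P,box(P,.60,.68,-.25,-.185,.03,.08),"sleeve")
print(robot.sense()["t"])
```

```text
lug 289 c 534.6 72.4 size 29.7 14.4 ang 82.55 z [31.  33.1 34.3] pcbar [535.1  72.7  32.6]
shim visible 716 c 534.5 74.0 size 39.2 32.9 ang 172.47 z [ 6.5  8.3 33.8] pcbar [536.   72.6  17.8]
front -5.84199006243061 0.10293183403599732 0.05580868844875998
bar(-0.11, -0.09) 204 c 639.2 -99.9 size 20.3 19.9 ang 1.08 z [48.  49.3 50.3] pcbar [638.8 -99.8  49.1]
bar(-0.06, -0.03) 341 c 636.5 -44.8 size 30.4 20.1 ang 92.44 z [47.9 49.1 50.3] pcbar [636.1 -44.7  49. ]
sleeve 283 c 644.3 -201.9 size 33.9 21.6 ang 92.67 z [48.8 50.2 51.1] pcbar [ 643.6 -201.1   50. ]
28.625
```

Shim is at x_T of about -90 mm, square, and the rail is still raised. Now I unhook the bar and put it back on the bench.

Run:
```python
from plant import robot
from seg import *
from plan import *
S0=.0687
def pose(s,a,dp,l): return barpose(s,np.radians(a),PSI+np.radians(dp),l,h=.0125)
def mv(s,a,dp,l,v,c=None):
    p,q=pose(s,a,dp,l)
    r=robot.move_straight(p,v,q,c); S=robot.sense()
    print((s,a,dp,l),r,((S["tcp_pos"]-p)*1000).round(1),S["wrist_force"].round(1),round(S["t"],2)); return r
robot.goto(*pose(S0,0,8.6,.1))
mv(S0,0,8.6,0,.1,20)
robot.grip(0,100); print(robot.sense()["opening"],robot.sense()["gripper_force"])
mv(S0,-3.5,8.6,0,.04)
robot.sleep(.1)
for dp in(5,2,-.5): mv(S0,-3.5,dp,0,.04)
for a in(0,4,8,13,18,24): mv(S0,a,-.5,0,.05)
f=robot.grab_frame("top"); np.savez("top7.npz",**f)
f=robot.grab_frame("side"); np.savez("side7.npz",**f)
g=np.load("top7.npz")
cv2.imwrite("pics/c7.png",np.hstack([cv2.resize(x[...,::-1],(400,400)) for x in(g["image"][100:260,170:330],f["image"][160:310,150:300])]))
```

```text
(0.0687, 0, 8.6, 0) False [ 0.6 -0.2  0.7] [-0.2  1.   0.4] 30.66
0.1954442978058491 98.05012822151184
(0.0687, -3.5, 8.6, 0) False [1.4 0.7 1.5] [0.2 1.7 5.4] 31.24
(0.0687, -3.5, 5, 0) False [1.  0.7 1.6] [-0.6  2.   6.8] 31.62
(0.0687, -3.5, 2, 0) False [1.  0.7 1.6] [-0.3  1.4  7.2] 31.88
(0.0687, -3.5, -0.5, 0) False [1.  0.7 1.6] [0.1 0.9 6.7] 32.13
(0.0687, 0, -0.5, 0) False [ 0.9 -0.3  1.7] [-1.1 -0.6  6.6] 32.39
(0.0687, 4, -0.5, 0) False [ 0.7 -1.1  1.6] [-1.4 -1.2  6.5] 32.67
(0.0687, 8, -0.5, 0) False [ 1.   3.9 -0.3] [1.5 7.  0.7] 32.94
(0.0687, 13, -0.5, 0) False [ 0.1  1.3 -0.6] [ 0.8  1.  -0.6] 33.24
(0.0687, 18, -0.5, 0) False [ 0.   0.6 -0.6] [-0.   2.2 -0.3] 33.54
(0.0687, 24, -0.5, 0) False [ 0.   0.6 -0.7] [ 0.1  2.  -0.1] 33.88
```

View pics/c7.png

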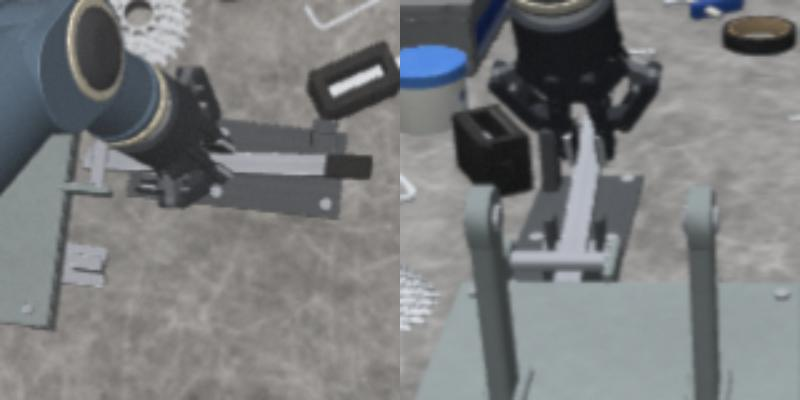

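The bar is unhooked, and the rail sits on the shim: top crop (85,265), square to the edge. I withdraw the bar and lay it back where it was.

Run:
```python
from plant import robot
from seg import *
from plan import *
def mv(s,a,dp,l,v,c=None):
    p,q=barpose(s,np.radians(a),PSI+np.radians(dp),l,h=.0125)
    r=robot.move_straight(p,v,q,c); S=robot.sense()
    print((s,a,dp,l),r,((S["tcp_pos"]-p)*1000).round(1),S["wrist_force"].round(1),round(S["t"],2)); return r
mv(.0687,25,-.5,.003,.04)
mv(.028,25,-.5,.003,.06,20); mv(.02,25,-.5,.09,.12)
o=[np.pi,0,np.radians(13.35)]
robot.goto([.5367,-.3303,.15],o)
robot.move_straight([.5367,-.3303,.03],.12)
print("down",robot.move_straight([.5367,-.3303,.012],.04,None,8),robot.sense()["tcp_pos"])
robot.grip(.5,60); robot.move_straight([.5367,-.3303,.12],.12)
robot.goto([.50,-.06,.40],[np.pi,0,np.pi/2]); robot.sleep(.3)
f=robot.grab_frame("wrist"); np.savez("w8.npz",**f); P=cloud(f)
t=robot.grab_frame("top"); np.savez("top8.npz",**t)
rect(P,box(P,.5,.58,.03,.10,.022,.040),"lug")
rect(P,box(P,.5,.58,.03,.088,.004,.040),"shim visible")
q=P[box(P,.4,.595,.07,.35,.042,.066)]
e=[(b+.005,np.percentile(q[(q[:,0]>b)&(q[:,0]<b+.01)][:,1],1)) for b in np.arange(.49,.59,.01)]
c=np.polyfit(*np.array(e).T,1); print("front",np.degrees(np.arctan(c[0])),np.polyval(c,.54), np.median(q[q[:,1]<.11][:,2]))
rect(P,box(P,.38,.7,-.39,-.27,.004,.018),"bar")
rect(P,box(P,.33,.41,.03,.13,.012,.035),"redbox")
rect(P,box(P,.28,.46,-.30,-.19,.006,.035),"driver")
print(robot.sense()["t"])
cv2.imwrite("pics/c8.png",np.hstack([cv2.resize(f["image"][...,::-1],(400,300)),cv2.resize(t["image"][...,::-1],(400,300))]))
```

```text
(0.0687, 25, -0.5, 0.003) False [-0.5 -0.7 -0.1] [-0.9 -0.7 -3.2] 34.23
(0.028, 25, -0.5, 0.003) False [ 0.   0.5 -0.2] [ 0.   0.2 -4. ] 35.06
(0.02, 25, -0.5, 0.09) False [-0.7 -0.  -0.7] [-0.4 -0.6 -3.1] 35.93
down True [ 0.53693716 -0.33018853  0.0140417 ]
lug 242 c 534.9 72.9 size 30.7 14.1 ang 82.82 z [31.3 33.2 34.4] pcbar [534.8  72.6  32.9]
shim visible 630 c 535.1 73.6 size 40.2 32.5 ang 173.6 z [ 6.4  8.3 33.8] pcbar [534.9  72.4  17.2]
front -5.683617777582344 0.1003761472902035 0.051719989130630833
bar 952 c 494.8 -340.2 size 176.0 22.2 ang 13.18 z [ 7.3  9.5 10.8] pcbar [ 496.4 -338.6    9.2]
redbox 1383 c 371.8 74.9 size 62.4 41.3 ang 103.99 z [21.7 23.2 24.5] pcbar [372.8  75.2  22.9]
driver 604 c 336.8 -238.6 size 115.0 23.4 ang 158.51 z [10.4 17.4 22.1] pcbar [ 326.2 -233.2   16.8]
41.8833
```

View pics/c8.png

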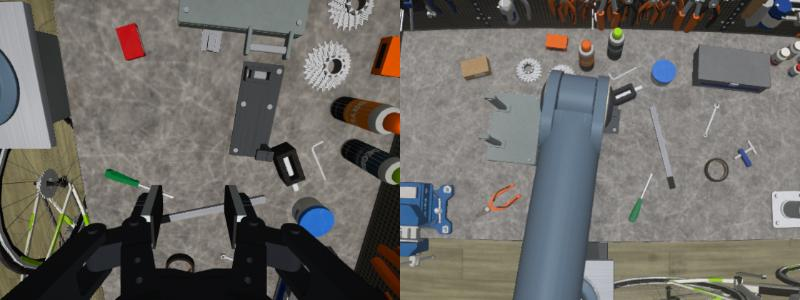

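Bar is back on the bench, the shim is under the rail, and the bystanders are where they were (wrist view: box (130,42), driver (135,182)).

```bash
python3 -c "
from plant import robot
print(robot.close_job())"
```

```text
the job is handed in; nothing more can be done
None
```

I handed the job in at about 42 s. The front rail rests on the shim, which measured square and about 88 mm in front of the stand's centre. The bar is back on the bench and the box and screwdriver look undisturbed; the judge's verdict was not shown.

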